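Third hand: lay the slotted bar across the risers and hold it against the sprung fence

ROBOT

A 7-joint arm with a two-finger parallel gripper is mounted at the origin on the work surface. World frame = base frame: x ahead of the robot, y to its left, z up, the work surface at z = 0. Lengths are in m, angles in degrees, forces in N, time in s.
With the tool pointing down it reaches from about 0.425 to 0.875 m from the base axis. Payload 4.7 kg.
Tool frame: the origin (TCP) lies between the finger pads; the fingertips stand 19 mm ahead of it and the grasp point (between the pads) is the TCP; x points along the fingers, z is the direction in which the jaws open and shut, and the axes are right-handed (so a half turn about x gives the same grasp; the last joint's range is limited). The gripper opens to 87 mm and grips with 3 to 60 N. Pads are 19 mm wide; open, the fingers measure 117 mm over their backs; the gripper's body (75 mm by 190 mm) begins 51 mm behind the grasp point.
Start: joints at [64.292, 18.392, -4.016, 83.108, 1.295, 78.541, -3.26], TCP at [0.29, -0.582, 0.207] pointing down, gripper open.
Joint ranges: [-163.93, 163.93], [-17.29, 119.83], [-79.2, 71.16], [3.27, 140.29], [-89.18, 269.18], [5.43, 117.66], [-154.24, 154.24]. Speed limits (degrees/s): [147.25, 147.25, 180, 180, 180, 180, 180].

INTERFACE

Orientations are given as [roll, pitch, yaw] about the fixed x, y, z axes, in that order (R = Rz(yaw) Ry(pitch) Rx(roll)).
In Python, from cell import monitor, read_camera, camera_model, env, regions_of gives the robot as it stands. The module is installed in compiled form; this text tells all that it offers.
- The arm moves only by the tool step_arm, never from a script. Its argument "deltas" is a list of rows, each a list of 5 numbers: the gripper's target within -1 to 1 (fully open at 1, half-way at 0, shut at -1), then the shift along the tool's x, y, z in m, then the turn about the tool's x in degrees. A call has 1 to 12 rows; each row is the pose to reach, as a shift and turn from the pose commanded when the call began, along the tool's axes at that moment; what a row does not reach only later rows make up. A row lasts 1/8 s, in which the tool goes at most 62.5 mm and 10.7 degrees, less where a joint would pass 70% of its speed; a pose out of reach is approached as far as the arm can. A call with a gripper value outside its range is refused whole. The fingers move at their own pace and stop on an object; "newtons" is the grip in N (left out, the last holds). Time passes only in rows, so rows that repeat a pose let the fingers close. It gives the time, the measured TCP pose, the force and the opening at its end, in the units of the state.
- monitor.get_obs(): the state, without advancing time (a new reading comes with each control period).
- read_camera(name): name is "side" or "top"; returns (picture, depth): 400x640x3 uint8, red, green, blue; 400x640 float32, m along the optical axis (not along the pixel's ray), 0 where there is no reading.
- camera_model(name): a dict with "fx", "fy", "cx", "cy" (pixels), "xyz" and "attitude" of the camera in the world. Camera axes: x right, y down, z forward; pixel columns grow to the right and rows downward; lengths in m; the calibration is good to about 2 mm. A picture is of the moment at which its call begins. camera_model takes no time and is no camera call.
- env.sign_off(): hands the job in, once; it reports no verdict.
Trained networks look in the newest picture that a camera, given by its name, has taken for a name from the list of things; names that differ only in an ending like _2 or _b are one class to them, and where a whole thing is asked for, a point or a joint stands for the part that bears it (a point fixed in the world has none). Each returns a list of dicts, best first, with "p" (0 to 1); they miss things now and then, are a little off and sometimes report something else, mostly with a low value. They report only what shows in the picture. A call takes as long as a camera call. They do not tell look-alikes from the thing itself.
- regions_of(camera, thing): "pixels" (400x640 bool, what is visible of it) and "pixel" ([column, row] in pixels, amid what is visible of it).
The state is a dict: "time_s": time; "qpos": joint angles; "joint_velocities": joint speeds; "effort": joint torques, N m; "tool_pos": TCP position; "tool_rot": TCP orientation; "force": force on the tool from outside, world axes, zero at the start; "wrist_torque": the same for the moment, N m; "grip_width": finger opening in m.
Only numpy, scipy, OpenCV 4.12 (cv2) and the standard library are available. Lean on these libraries where they do the work, as an engineer would, in place of code of your own. Each camera call takes 0.05 s, during which the arm holds its last target. There are 200 camera calls.

TASK

Take the dark slotted bar off its plywood rest and lay it across the two aluminium risers of the fixture, centred and clear of the blue fence; then slide it square against both fence pads and press until the red pointer stands at the middle of the green mark (about 12 N), never driving the fence to the end of its travel. Hold that push steady for three seconds with the bar still down on both risers, and finish while still holding it there so that I can bolt it down: do not let go or back off. Leave the spray can, parts bin, hex key holder and screwdriver where they are.

Things in the scene. Friction and masses are not known exactly. Their poses are not given: they have to be found in the camera images.
- bar: Loose dark flat bar, 30 mm wide (its x), 220 mm long (its y), 16 mm thick (z), about 0.27 kg, with a bolt slot 28 x 10 mm through it 75 mm either side of the middle. Origin: centre of its underside. The middle 124 mm is solid: grip it there across its 30 mm width. Starts flat on the rest; either end may go either way round.
- bar_end_a (a point): Point on the bar's underside at the middle of one slot, 75 mm from the bar's origin along its +y.
- bar_end_b (a point): Point on the bar's underside at the middle of the other slot, 75 mm from the bar's origin along its -y.
- rest: Fixed plywood board 110 x 230 mm, 9 mm thick, with two 16 mm high cork strips (25 mm wide, 70 mm either side of the middle along its y) that carry the bar's underside 25 mm above the bench. Free space under the bar between the strips. Origin: centre of its underside, on the bench.
- fixture: Fixed fixture, base plate 200 x 270 x 10 mm. Two aluminium risers 75 mm either side of the origin along its y, each 30 mm wide, tops 60 mm above the bench, from 65 mm before to 30 mm beyond the origin along its x. Origin on the bench below the resting fence faces, midway between the risers. Its +x is the pressing direction: level, away from the robot, towards the fence.
- lay_spot (a point): Fixed point on the fixture, level with the riser tops (60 mm above the bench), midway between the risers and 45 mm before the resting pad faces: with the bar's origin here the bar lies on both risers, 30 mm clear of the fence.
- fence_pads (a point): Two black-faced blue pads of the sprung fence, each 40 mm wide, 75 mm either side of the middle, faces 63 to 88 mm above the bench, square to the fixture's x. The 110 mm gap between them is free for a finger (the cross beam there is 34 mm farther back, top at 45 mm). Point: middle of the gap, in the plane of the faces, 75.5 mm up; moves with the fence.
- scale (a point): Middle of the 8 mm wide green mark on the white scale, 90 mm above the bench, beside the fence's +y pad (118 mm from the middle). The red pointer on that pad lies 12 mm before it at rest and on it when the push is 12 N.
- fence (a joint): How far the fence is pushed back along the fixture's +x, in m: 0 at rest, 0.025 at its end stop. It is a plain spring of 1 N per mm without preload (12 mm back means 12 N) and returns when let go. The red pointer is on the green mark from 0.008 to 0.016.
- can: Bystander: red and black spray can, 60 mm across, about 160 mm tall, standing loose. Origin at the centre of its foot.
- bin: Bystander: black open parts bin 120 x 90 x 70 mm full of brass and copper spacers, loose. Origin under its centre.
- hexkeys: Bystander: red hex key holder 50 x 90 mm, 22 mm high, with keys standing up to about 75 mm, loose. Origin under its centre.
- screwdriver: Bystander: red-handled screwdriver about 200 mm long, lying loose across the bench between robot and work. Origin near its middle, at bench level.
Things that resemble listed ones, but are neither listed nor needed, are in the scene too. Of the things that look like the bar, the middle-sized one is meant.

How it is judged (in metres and radians):
On the way, in this order (a step that is already met when the one before it is completed fails the run):
1. the bar lies across both risers, centred and square, and clear of the fence (z of bar_end_a in the frame of fixture between 0.057 and 0.0635 m and z of bar_end_b in the frame of fixture between 0.057 and 0.0635 m and y of bar in the frame of fixture between -0.01 and 0.01 m and angle between the y axis of bar and the y axis of fixture, either way round below 0.04 rad and value of joint fence below 0.003 m and contact force between bar and fence below 0.5 N and x of bar in the frame of fence_pads below -0.017 m and x of bar in the frame of fixture above -0.075 m), for 0.2 s.
2. the bar is pressed against the fence within the band for two seconds (z of bar_end_a in the frame of fixture between 0.057 and 0.0635 m and z of bar_end_b in the frame of fixture between 0.057 and 0.0635 m and y of bar in the frame of fixture between -0.01 and 0.01 m and angle between the y axis of bar and the y axis of fixture, either way round below 0.04 rad and contact force between bar and fence between 8 and 16 N and value of joint fence between 0.008 and 0.016 m and contact force between the fingers and bar above 3 N), for 2 s.
At the end, for the whole second after the job is handed in: The gripper is still on the bar and pressing: fence force 8 to 16 N with the fence 8 to 16 mm back, the bar's underside within about 3 mm of both riser tops, centred within 10 mm between the risers, square within 0.04 rad, at rest (all of step 2 and linear speed of bar below 0.01 m/s); the arm keeps its last pose, push and grip.
It fails at once if the fence is driven to the end of its travel (value of joint fence above 0.0235 m).
It fails at once if the spray can is disturbed (distance of can from where it was at the start of the episode above 0.03 m).
It fails at once if the parts bin is disturbed (distance of bin from where it was at the start of the episode above 0.03 m).
It fails at once if the hex key holder is disturbed (distance of hexkeys from where it was at the start of the episode above 0.03 m).
It fails at once if the screwdriver is disturbed (distance of screwdriver from where it was at the start of the episode above 0.03 m).
It also fails if it takes over 51 s, if anything falls off the work surface, if the arm or the gripper's body presses on something with over 40 N, if the wrist force passes 120 N, or if a joint passes its speed limit or range.

## Working session

There is one attempt and no reset: what is moved stays moved. The work goes in short steps, Python scripts to look and compute and a tool call to move; the robot and the scene stay as the last step left them, time stands still between calls to the robot, and variables do not carry over. Pictures are saved under pics/ and viewed, about 8 in all and at most 12, crops included, and the job is handed in when it is done.

Besides the shell and the picture viewer there is one more tool, called after "Emit:" as name(argument=value, ...) on one line, values as JSON. step_arm: Moves the arm, as the interface text tells. Its arguments: {"type":"object","properties":{"deltas":{"type":"array"},"newtons":{"type":"number"}},"required":["deltas"]}

```bash
mkdir -p pics; cat > h.py <<'E'
import numpy as np, cv2
from scipy.spatial.transform import Rotation as R
from cell import monitor, read_camera, camera_model, env, regions_of
def rot(a):
    a=np.array(a,float)
    if a.shape==(3,3): return a
    return (R.from_quat(a) if a.size==4 else R.from_euler('xyz',a,degrees=True)).as_matrix()
def cloud(name,depth):
    m=camera_model(name); v,u=np.mgrid[0:400,0:640]
    p=np.stack([(u-m['cx'])/m['fx']*depth,(v-m['cy'])/m['fy']*depth,depth],-1)
    return p@rot(m['attitude']).T+np.array(m['xyz'])
def save(n,img): cv2.imwrite('pics/'+n,img[...,::-1])
E
python3 - <<'E'
from h import *
print(monitor.get_obs())
for c in ('top','side'):
    print(c,camera_model(c))
    im,d=read_camera(c); save(c+'0.png',im); P=cloud(c,d); np.savez(c+'0.npz',P=P,im=im,d=d)
    for t in ('bar','rest','fixture','fence_pads','can','bin','hexkeys','screwdriver'):
        for r in regions_of(c,t):
            q=P[r['pixels']&(d>0)]
            if len(q): print(c,t,round(r['p'],2),np.round(r['pixel']),r['pixels'].sum(),np.round(np.median(q,0),3),np.round(np.percentile(q,2,axis=0),3),np.round(np.percentile(q,98,axis=0),3))
E
```

```text
{'time_s': 0.0, 'qpos': array([64.29058098, 18.43922995, -4.01459106, 83.17498909,  1.29681818,
       78.54070465, -3.25939371]), 'joint_velocities': array([-0.0686564 , -0.0204611 ,  0.07452639, -0.04208616, -0.042222  ,
       -0.02352854,  0.03742865]), 'effort': array([ 3.90481464e-04, -4.91286027e+01, -4.03451510e-01, -3.12524521e+01,
       -6.40042895e-02,  4.36513138e-02,  1.49461844e-04]), 'tool_pos': array([ 0.28987625, -0.58113071,  0.20575873]), 'tool_rot': array([-175.91021636,   89.89013713,  120.60903103]), 'force': array([ 0.26171645, -0.10425315,  0.24831233]), 'wrist_torque': array([ 0.00284507,  0.00038997, -0.00173979]), 'grip_width': 0.0867876379998735}
top {'fx': 450.77745557939033, 'fy': 450.77745557939033, 'cx': 318.38570935698175, 'cy': 196.61173385240394, 'xyz': array([ 0.32664242, -0.01347768,  1.58612069]), 'attitude': array([-1.72166782e+02,  6.60419368e-02, -8.84141246e+01])}
top bar 0.81 [406. 138.] 244 [ 0.764 -0.315  0.01 ] [ 0.69  -0.326 -0.001] [ 0.832 -0.304  0.017]
top bar 0.77 [390. 279.] 1153 [ 0.271 -0.264  0.022] [ 0.147 -0.343 -0.002] [ 0.40
[... 1488 characters left out ...]
  -0.133  0.045]
side rest 0.79 [361. 174.] 1193 [ 0.549 -0.215  0.01 ] [ 0.494 -0.341  0.003] [ 0.629 -0.119  0.028]
side fixture 0.66 [254. 239.] 5560 [0.575 0.205 0.012] [0.485 0.063 0.005] [0.704 0.328 0.091]
side fence_pads 0.88 [251. 225.] 840 [0.606 0.191 0.081] [0.557 0.104 0.012] [0.683 0.289 0.094]
side fence_pads 0.17 [252. 241.] 5633 [0.575 0.205 0.012] [0.485 0.062 0.004] [0.703 0.33  0.091]
side can 0.94 [400. 112.] 791 [ 0.585 -0.447  0.104] [ 0.567 -0.493  0.002] [ 0.621 -0.436  0.163]
side bin 0.64 [169. 294.] 2056 [0.582 0.478 0.05 ] [0.524 0.429 0.005] [0.652 0.525 0.071]
side screwdriver 0.6 [364. 237.] 291 [ 0.373 -0.018  0.022] [ 0.363 -0.072  0.009] [0.385 0.056 0.029]
```

```bash
python3 - <<'E'
from h import *
Z=np.load('top0.npz'); im=Z['im']; save('crop0.png',cv2.resize(im[90:320,140:500],None,fx=2.2,fy=2.2,interpolation=cv2.INTER_CUBIC))
for c in('top','side'):
    Z=np.load(c+'0.npz');P=Z['P']
    def fit(m,n):
        q=P[m&(Z['d']>0)][:, :2].astype(np.float32); r=cv2.minAreaRect(q*1000); print(c,n,len(q),np.round(r[0],1),np.round(r[1],1),round(r[2],2))
        return q
    x,y,z=P[...,0],P[...,1],P[...,2]
    dark=Z['im'].max(-1)<110
    fit((abs(x-.575)<.08)&(abs(y+.24)<.13)&(z>.034)&(z<.05),'bar')
    fit((abs(x-.565)<.12)&(abs(y+.23)<.16)&(z>.02)&(z<.032)&~dark,'cork')
    f=(x>.45)&(x<.75)&(y>.03)&(y<.36)
    q=fit(f&(z>.054)&(z<.066),'risers')
    for s,mm in (('lo',q[:,1]<.19),('hi',q[:,1]>.19)):
        r=cv2.minAreaRect(q[mm]*1000); print(s,np.round(r[0],1),np.round(r[1],1),round(r[2],2))
    fit(f&(z>.006)&(z<.016),'base')
    q=fit(f&(z>.078),'pads')
E
```

```text
top bar 509 [ 574.8 -239.5] [ 31.3 221.2] 16.89
top cork 233 [ 567.6 -222.8] [ 89.7 187.1] 17.73
top risers 338 [600.4 200.6] [174.3 205.3] 15.53
lo [621.6 129. ] [182.1  47.1] 27.84
hi [601.2 247.1] [ 92.3 203.8] 71.98
top base 2562 [600.6 196.2] [327.3 299. ] 89.82
top pads 429 [602.7 212. ] [ 59.  224.8] 13.83
side bar 471 [ 572.4 -236.8] [ 32.5 225.1] 17.09
side cork 171 [ 568.6 -231.8] [ 88.1 168.4] 18.05
side risers 556 [595.4 209.4] [173.4 218. ] 15.04
lo [616.5 130.5] [176.6  45.5] 26.69
hi [595.8 263. ] [105.3 195.1] 78.27
side base 2968 [617.6 194.7] [254.  354.3] 18.75
side pads 621 [602.5 212. ] [ 62.7 225.3] 14.45
```

View pics/crop0.png

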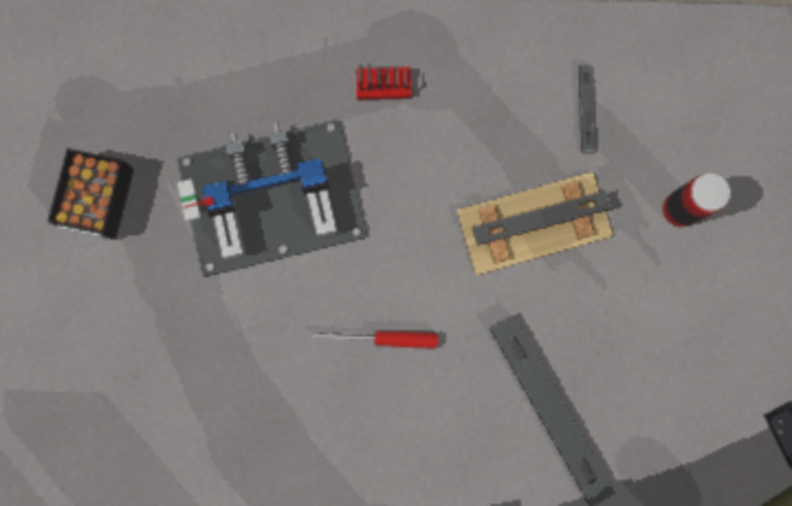

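The picture shows three similar bars, at crop pixels (588,108) small, (550,405) large and (545,217) medium, the last lying on the plywood rest at top (388,190). I choose the medium one, and its size fits (221x31 mm). The fixture is at crop (272,198), with its scale on the left, which is +y. Next I measure the fixture precisely.

```bash
python3 - <<'E'
from h import *
for c in('top','side'):
    Z=np.load(c+'0.npz');P=Z['P'];im=Z['im'].astype(int)
    x,y,z=P[...,0],P[...,1],P[...,2]
    f=(x>.45)&(x<.75)&(y>.03)&(y<.36)&(Z['d']>0)
    blue=f&(im[...,2]>im[...,0]+40)&(z>.075)
    white=f&(im.min(-1)>130)&(z>.05)&(z<.07)
    for n,m in(('pad',blue),('riser',white)):
        q=P[m]; t=np.median(q[:,1]); a=cv2.minAreaRect((q[:,:2]*1000).astype(np.float32)); print(c,n,len(q),np.round(a[0],1),np.round(a[1],1),round(a[2],2))
        for s in(q[:,1]<.20),(q[:,1]>.20):
            w=q[s]; 
            for yaw in (14,):
                A=np.deg2rad(yaw); u=w[:,0]*np.cos(A)+w[:,1]*np.sin(A); v=-w[:,0]*np.sin(A)+w[:,1]*np.cos(A)
                print('  n',len(w),'u',np.round(np.percentile(u,[1,5,50,95,99])*1e3,1),'v',np.round(np.percentile(v,[1,5,50,95,99])*1e3,1),'z',np.round(np.median(w[:,2]),3))
    # base plate outline
    m=(f&(z>.005)&(z<.02)).astype(np.uint8)
    gm=f&(im[...,1]>im[...,0]+25)&(im[...,1]>im[...,2]+15)&(z>.06); print('green',gm.sum(),np.round(np.median(P[gm],0),4) if gm.any() else '')
Z=np.load('side0.npz');im=Z['im']; a=im[170:300,170:345]; save('sidefix.png',cv2.resize(a,None,fx=4.5,fy=4.5,interpolation=cv2.INTER_CUBIC))
E
```

```text
top pad 224 [607.3 194.5] [ 40.6 185.7] 15.89
  n 118 u [618.9 619.9 637.4 655.5 656.7] v [-50.7 -49.4 -33.4 -17.8 -16.3] z 0.088
  n 106 u [613.7 616.  636.2 652.  653.7] v [ 99.1 100.5 113.8 131.1 134.1] z 0.088
top riser 267 [581.4 187.5] [129.9 179.9] 15.26
  n 131 u [546.8 549.8 576.3 607.1 610.2] v [-49.3 -48.1 -36.  -20.7 -19.9] z 0.06
  n 136 u [543.5 546.2 573.  605.4 607.2] v [101.  101.9 113.2 129.  129.9] z 0.06
green 19 [0.581  0.3092 0.0914]
side pad 298 [606.  195.4] [ 40.6 188.1] 15.68
  n 152 u [617.6 619.9 635.8 652.2 655.4] v [-50.2 -47.5 -28.7 -13.9 -12.9] z 0.087
  n 146 u [614.3 615.3 636.  650.  651.6] v [100.1 102.  116.8 135.8 136.5] z 0.087
side riser 310 [548.4 179.4] [ 66.1 179.4] 14.37
  n 143 u [545.5 547.3 574.1 606.7 608. ] v [-47.9 -47.3 -29.9 -19.6 -18.3] z 0.06
  n 167 u [542.2 544.3 569.3 601.9 604.9] v [101.5 102.9 118.2 129.8 131. ] z 0.06
green 19 [0.5791 0.3093 0.0905]
```

View pics/sidefix.png

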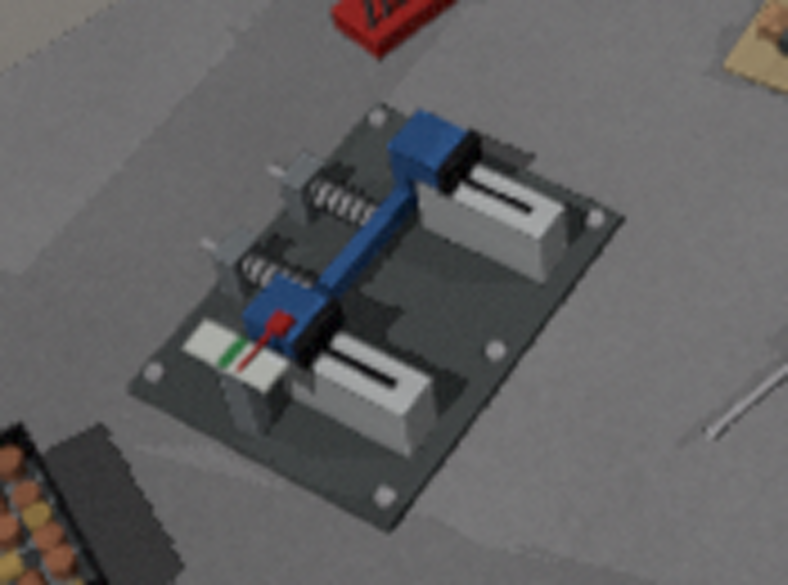

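The side view shows the blue pads, with the red pointer short of the green mark and the risers free. Fixture origin is about (0.5815, 0.187) with yaw about 15.2°. Now I work out the moves.

```bash
cat >> h.py <<'E'
FX=np.array([.5815,.1872]);FY=15.2
def go(xy,z,yaw):
    """delta in tool axes and turn about tool x so that jaw axis lies along yaw"""
    o=monitor.get_obs(); T=rot(o['tool_rot']); d=np.array([*xy,z])-o['tool_pos']
    a=np.deg2rad(yaw); w=np.array([np.cos(a),np.sin(a),0])@T
    t=np.rad2deg(np.arctan2(-w[1],w[2])); t=(t+90)%180-90
    print('t',round(o['time_s'],2),'pos',np.round(o['tool_pos'],4),'F',np.round(o['force'],1),'w',round(o['grip_width'],4),'jaw',np.round(T[:,2],3),'xax',np.round(T[:,0],3),'delta',np.round(T.T@d,4),'turn',round(t,2))
def fix(x,y=0):
    a=np.deg2rad(FY); return FX+np.array([x*np.cos(a)-y*np.sin(a),x*np.sin(a)+y*np.cos(a)])
E
python3 - <<'E'
from h import *
go((.5736,-.238),.12,17); print(fix(-.045),fix(-.003))
E
```

```text
t 0.9 pos [ 0.2902 -0.5816  0.2069] F [ 0.1 -0.5  0. ] w 0.087 jaw [ 0.447 -0.895  0.   ] xax [-0. -0. -1.] delta [ 0.0868  0.407  -0.1809] turn -80.48
[0.53807426 0.17540149] [0.57860495 0.18641343]
```

Emit:
step_arm(deltas=[[1,0,0.04,-0.018,-8],[1,0,0.08,-0.036,-16],[1,0,0.12,-0.053,-24],[1,0,0.16,-0.071,-32],[1,0,0.2,-0.09,-40],[1,0.01,0.245,-0.11,-50],[1,0.02,0.29,-0.13,-60],[1,0.04,0.33,-0.15,-67],[1,0.06,0.37,-0.167,-74],[1,0.087,0.407,-0.181,-80.5],[1,0.087,0.407,-0.181,-80.5],[1,0.087,0.407,-0.181,-80.5]], newtons=40)

```text
time_s: 2.4
tool_pos: [0.5733, -0.2389, 0.12]
tool_rot: [-127.2, 89.9, -110.3]
force: [0.4, -0.7, 0.8]
grip_width: 0.0872
```

```bash
python3 - <<'E'
from h import *
go((.5736,-.238),.036,17)
im,d=read_camera('side'); save('near.png',cv2.resize(im[90:220,270:450],None,fx=4.3,fy=4.3,interpolation=cv2.INTER_CUBIC))
E
```

```text
t 2.4 pos [ 0.5733 -0.2389  0.12  ] F [ 0.4 -0.7  0.8] w 0.0872 jaw [ 0.957  0.292 -0.001] xax [-0.    -0.001 -1.   ] delta [0.084  0.0008 0.0006] turn -0.05
```

View pics/near.png

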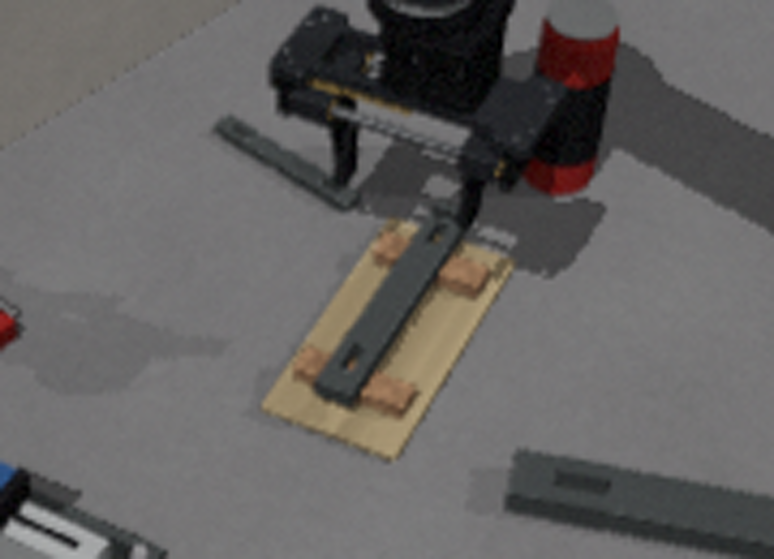

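```bash
python3 - <<'E'
from h import *
m=camera_model('side');A=rot(m['attitude'])
def px(p):
    q=A.T@(np.array(p)-m['xyz']); return np.round([(m['fx']*q[0]/q[2]+m['cx']-270)*4.3,(m['fy']*q[1]/q[2]+m['cy']-90)*4.3])
print('bar c',px([.5736,-.238,.041]),'tip c',px([.5733,-.2389,.101]))
j=np.array([.957,.292,0])*.0435
for s in(1,-1): print(px(np.array([.5733,-.2389,.101])+s*j))
y=np.array([-.292,.957,0])
for s in(.11,-.11):print('end',px(np.array([.5736,-.238,.041])+s*y))
E
```

```text
bar c [392. 292.] tip c [399. 233.]
[345. 214.]
[454. 252.]
end [328. 387.]
end [452. 204.]
```

Emit:
step_arm(deltas=[[1,0.02,0,0,0],[1,0.045,0.001,0.001,0],[1,0.045,0.001,0.001,0],[1,0.045,0.001,0.001,0]])

```text
time_s: 2.95
tool_pos: [0.5742, -0.2374, 0.0752]
tool_rot: [-62.2, 90.0, -45.3]
force: [-0.0, 0.2, -0.7]
grip_width: 0.0868
```

```bash
python3 - <<'E'
from h import *
go((.5736,-.238),.036,17)
im,d=read_camera('side'); save('near2.png',cv2.resize(im[90:220,270:450],None,fx=4.3,fy=4.3,interpolation=cv2.INTER_CUBIC))
P=cloud('side',d); a=np.deg2rad(17); r=P-monitor.get_obs()['tool_pos']
u=r[...,0]*np.cos(a)+r[...,1]*np.sin(a); v=-r[...,0]*np.sin(a)+r[...,1]*np.cos(a); z=P[...,2]
for lo in np.arange(.02,.13,.01):
    m=(z>lo)&(z<lo+.01)&(abs(u)<.075)&(abs(v)<.03); w=np.stack([u[m],v[m]],1)*1e3
    for s in(-1,1):
        k=(w[:,0]*s>20); print(round(lo,2),s,k.sum(),np.round(np.percentile(w[k],[5,95],axis=0)).tolist() if k.sum()>2 else '')
E
```

```text
t 2.95 pos [ 0.5742 -0.2374  0.0752] F [-0.   0.2 -0.7] w 0.0868 jaw [0.956 0.292 0.   ] xax [ 0. -0. -1.] delta [ 0.0392 -0.0004 -0.0008] turn -0.03
0.02 -1 0 
0.02 1 0 
0.03 -1 0 
0.03 1 0 
0.04 -1 0 
0.04 1 0 
0.05 -1 0 
0.05 1 0 
0.06 -1 0 
0.06 1 0 
0.07 -1 0 
0.07 1 0 
0.08 -1 1 
0.08 1 0 
0.09 -1 9 [[-54.0, -7.0], [-45.0, 13.0]]
0.09 1 11 [[41.0, -9.0], [50.0, 12.0]]
0.1 -1 10 [[-54.0, -7.0], [-48.0, 13.0]]
0.1 1 17 [[41.0, -8.0], [51.0, 13.0]]
0.11 -1 10 [[-54.0, -2.0], [-46.0, 13.0]]
0.11 1 14 [[42.0, -5.0], [53.0, 12.0]]
0.12 -1 9 [[-56.0, -2.0], [-47.0, 13.0]]
0.12 1 11 [[42.0, -1.0], [52.0, 15.0]]
```

View pics/near2.png

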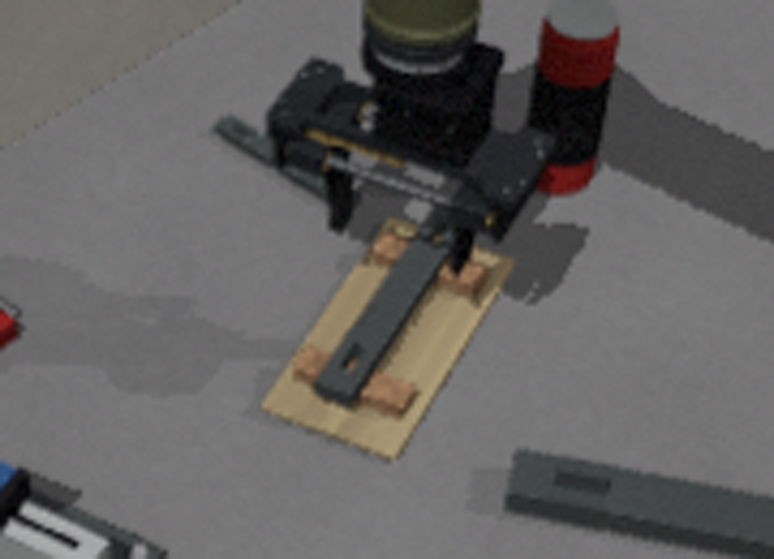

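```bash
python3 - <<'E'
from h import *
for c in('side','top'):
    im,d=read_camera(c)
    P=cloud(c,d); a=np.deg2rad(17); r=P-monitor.get_obs()['tool_pos']
    u=r[...,0]*np.cos(a)+r[...,1]*np.sin(a); v=-r[...,0]*np.sin(a)+r[...,1]*np.cos(a); z=P[...,2]
    for lo in np.arange(.05,.26,.01):
        m=(z>lo)&(z<lo+.01)&(abs(u)<.12)&(abs(v)<.06); w=np.stack([u[m],v[m]],1)*1e3
        if m.sum()>2: print(c,round(lo,2),m.sum(),np.round(np.percentile(w,[3,97],axis=0)).tolist())
    if c=='side':
        # depth around finger tip pixels
        for col,row in((340,235),(462,275)):
            cc=270+int(col/4.3)
            for rr in range(90+int(row/4.3)-8,90+int(row/4.3)+5): print(cc,rr,np.round(P[rr,cc],3),round(float(d[rr,cc]),3),im[rr,cc])
E
```

```text
side 0.09 18 [[-53.0, -11.0], [51.0, 13.0]]
side 0.1 27 [[-53.0, -11.0], [52.0, 14.0]]
side 0.11 20 [[-53.0, -7.0], [52.0, 14.0]]
side 0.12 28 [[-56.0, -6.0], [51.0, 14.0]]
side 0.13 23 [[-57.0, -1.0], [57.0, 14.0]]
side 0.14 15 [[-9.0, -5.0], [56.0, 13.0]]
side 0.15 5 [[47.0, -5.0], [77.0, 30.0]]
side 0.16 48 [[-88.0, -24.0], [84.0, 39.0]]
side 0.17 151 [[-85.0, -27.0], [78.0, 41.0]]
side 0.18 191 [[-93.0, -25.0], [80.0, 40.0]]
side 0.19 158 [[-96.0, -21.0], [85.0, 39.0]]
side 0.2 541 [[-94.0, -32.0], [90.0, 37.0]]
side 0.21 72 [[-51.0, -14.0], [13.0, 28.0]]
side 0.22 82 [[-52.0, -13.0], [13.0, 28.0]]
side 0.23 63 [[-52.0, -11.0], [13.0, 26.0]]
side 0.24 21 [[-52.0, -16.0], [-8.0, 27.0]]
side 0.25 98 [[-52.0, -34.0], [14.0, 39.0]]
349 136 [ 0.614 -0.217  0.123] 1.416 [22 20 23]
349 137 [ 0.614 -0.218  0.119] 1.42 [11 12 14]
349 138 [ 0.613 -0.216  0.116] 1.421 [10 13 10]
349 139 [ 0.613 -0.217  0.111] 1.425 [11 11  9]
349 140 [ 0.613 -0.218  0.106] 1.429 [7 9 7]
349 141 [ 0.613 -0.218  0.102] 1.433 [ 7  7 10]
349 142 [ 0.614 -0.22   0.095] 1.439 [18 22 21]
349 143 [ 0.675 -0.291  0.
[... 500 characters left out ...]
94 [10 11 13]
377 150 [ 0.523 -0.249  0.103] 1.404 [11 10 10]
377 151 [ 0.524 -0.25   0.097] 1.41 [23 20 14]
377 152 [ 0.524 -0.25   0.093] 1.413 [73 53 39]
377 153 [ 0.56  -0.303  0.027] 1.503 [128  98  73]
377 154 [ 0.56  -0.303  0.022] 1.508 [145 112  82]
377 155 [ 0.557 -0.3    0.022] 1.505 [137 105  78]
377 156 [ 0.553 -0.294  0.024] 1.498 [108  82  61]
377 157 [ 0.554 -0.297  0.017] 1.506 [105  79  57]
top 0.16 7 [[-56.0, 2.0], [77.0, 37.0]]
top 0.17 71 [[-52.0, -1.0], [79.0, 37.0]]
top 0.18 95 [[-49.0, -8.0], [73.0, 37.0]]
top 0.19 26 [[41.0, -13.0], [96.0, 36.0]]
top 0.2 183 [[33.0, -21.0], [95.0, 35.0]]
top 0.21 3 [[85.0, 2.0], [94.0, 21.0]]
top 0.25 11 [[-31.0, 32.0], [13.0, 37.0]]
```

Both pictures and the depth put the fingertips at z≈0.09, while the reported TCP implies 0.056. That is a disagreement of about 30 mm. I go down partway, which is safe under either reading, and measure again.

Emit:
step_arm(deltas=[[1,0.02,0,-0.001,0],[1,0.035,0,-0.001,0],[1,0.035,0,-0.001,0],[1,0.035,0,-0.001,0]])

```text
time_s: 3.6
tool_pos: [0.5733, -0.2369, 0.0396]
tool_rot: [120.5, 90.0, 137.6]
force: [0.1, -0.4, 0.7]
grip_width: 0.0866
```

```bash
cat >> h.py <<'E'
def fingers(c='side',yaw=17,show=None):
    im,d=read_camera(c); P=cloud(c,d); a=np.deg2rad(yaw); o=monitor.get_obs(); r=P-o['tool_pos']
    u=r[...,0]*np.cos(a)+r[...,1]*np.sin(a); v=-r[...,0]*np.sin(a)+r[...,1]*np.cos(a); z=P[...,2]
    dark=(im.max(-1)<40)&(abs(v)<.03)&(d>0)&(z>.01)
    for s in(-1,1):
        m=dark&(u*s>.01)&(abs(u)<.07)&(z<o['tool_pos'][2]+.075)
        print('finger',s,m.sum(),'z low',np.round(np.sort(z[m])[:4],3),'u',np.round(np.percentile(u[m],[5,50,95])*1e3),'v',np.round(np.percentile(v[m],[5,50,95])*1e3))
    if show: save(show,cv2.resize(im[90:220,270:450],None,fx=4.3,fy=4.3,interpolation=cv2.INTER_CUBIC))
    return im,d,P
E
python3 - <<'E'
from h import *
go((.5736,-.238),.036,17); fingers(show='near3.png'); print(monitor.get_obs()['qpos'])
E
```

```text
t 3.6 pos [ 0.5733 -0.2369  0.0396] F [ 0.1 -0.4  0.7] w 0.0866 jaw [ 0.956  0.293 -0.   ] xax [-0.  0. -1.] delta [ 0.0036 -0.0011 -0.    ] turn 0.03
finger -1 35 z low [0.032 0.035 0.036 0.036] u [-56. -52. -16.] v [-10.  10.  19.]
finger 1 60 z low [0.063 0.063 0.064 0.064] u [42. 45. 52.] v [-4.  8. 15.]
[ 40.9728451   24.52723818 -25.91924561  97.21319096  11.97607487
  60.97673782  28.27294547]
```

View pics/near3.png

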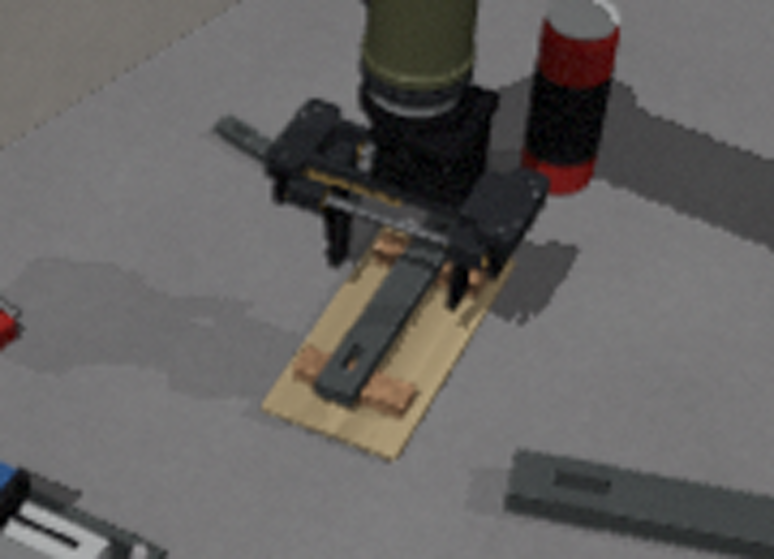

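The tips still show at z≈0.058 against 0.021 by the state, with no contact force. The pictures agree with each other, so I go by the camera and descend in small steps while watching the force.

Emit:
step_arm(deltas=[[1,0.01,0,0,0],[1,0.018,0,0,0],[1,0.018,0,0,0],[1,0.018,0,0,0]])

```text
time_s: 4.15
tool_pos: [0.5733, -0.237, 0.0218]
tool_rot: [137.3, 90.0, 154.3]
force: [0.4, 0.3, 0.5]
grip_width: 0.0873
```

```bash
python3 - <<'E'
from h import *
go((.5736,-.238),.036,17); fingers()
E
```

```text
t 4.15 pos [ 0.5733 -0.237   0.0218] F [0.4 0.3 0.5] w 0.0873 jaw [ 0.956  0.293 -0.   ] xax [-0.  0. -1.] delta [-0.0142 -0.001   0.    ] turn 0.02
finger -1 34 z low [0.027 0.032 0.032 0.034] u [-56. -51. -16.] v [-6. 10. 20.]
finger 1 56 z low [0.043 0.047 0.047 0.047] u [42. 45. 53.] v [-5.  9. 14.]
```

Emit:
step_arm(deltas=[[1,0.01,0,0,0],[1,0.015,0,0,0],[1,0.02,0,0,0],[1,0.02,0,0,0],[1,0.02,0,0,0]])

```text
time_s: 4.82
tool_pos: [0.5734, -0.237, 0.0019]
tool_rot: [-45.6, 90.0, -28.6]
force: [0.7, 0.5, 0.0]
grip_width: 0.0867
```

```bash
python3 - <<'E'
from h import *
go((.5736,-.238),.036,17); im,d,P=fingers()
# column profile through far finger
o=monitor.get_obs();a=np.deg2rad(17);m=camera_model('side');A=rot(m['attitude'])
for z in (.01,.02,.03,.04,.06):
    p=np.array([o['tool_pos'][0]+.045*np.cos(a),o['tool_pos'][1]+.045*np.sin(a),z]); q=A.T@(p-m['xyz']); c,r=int(round(m['fx']*q[0]/q[2]+m['cx'])),int(round(m['fy']*q[1]/q[2]+m['cy'])); print(z,c,r,im[r,c],np.round(P[r,c],3))
E
```

```text
t 4.83 pos [ 0.5734 -0.237   0.0019] F [0.7 0.5 0. ] w 0.0867 jaw [0.956 0.293 0.   ] xax [ 0. -0. -1.] delta [-0.0341 -0.001  -0.0001] turn 0.02
finger -1 34 z low [0.023 0.027 0.028 0.029] u [-56. -51. -16.] v [-11.   9.  22.]
finger 1 57 z low [0.019 0.019 0.02  0.024] u [42. 45. 54.] v [-8.  8. 12.]
0.01 348 160 [65 59 45] [ 0.617 -0.224  0.01 ]
0.02 348 158 [19 19 19] [ 0.612 -0.217  0.028]
0.03 348 156 [12 11 13] [ 0.614 -0.219  0.034]
0.04 349 154 [17 18 16] [ 0.616 -0.225  0.038]
0.06 349 149 [ 9  9 11] [ 0.612 -0.219  0.067]
```

Emit:
step_arm(deltas=[[1,0.003,0,0,0],[0,0.003,0,0,0],[-1,0.003,0,0,0],[-1,0.003,0,0,0],[-1,0.003,0,0,0],[-1,0.003,0,0,0],[-1,0.003,0,0,0],[-1,0.003,0,0,0]], newtons=40)

```text
time_s: 5.88
tool_pos: [0.5732, -0.237, -0.0011]
tool_rot: [-155.5, 90.0, -138.5]
force: [0.1, 0.9, 0.4]
grip_width: 0.0297
```

Emit:
step_arm(deltas=[[-1,-0.01,0,0,0],[-1,-0.03,0,0,0],[-1,-0.06,0,0,0],[-1,-0.09,0,0,0],[-1,-0.12,0,0,0],[-1,-0.12,0,0,0],[-1,-0.12,0,0,0]])

```text
time_s: 6.75
tool_pos: [0.5726, -0.2369, 0.1182]
tool_rot: [158.1, 89.9, 175.1]
force: [0.2, 0.3, -3.1]
grip_width: 0.0297
```

```bash
python3 - <<'E'
from h import *
go(fix(-.045),.125,FY); print(fix(-.045))
for c in('side','top'):
    im,d=read_camera(c);P=cloud(c,d)
    for r in regions_of(c,'bar'):
        q=P[r['pixels']&(d>0)]; print(c,round(r['p'],2),r['pixels'].sum(),np.round(np.median(q,0),3),np.round(np.percentile(q,[3,97],axis=0),3).tolist())
E
```

```text
t 6.75 pos [ 0.5726 -0.2369  0.1182] F [ 0.2  0.3 -3.1] w 0.0297 jaw [ 0.956  0.293 -0.001] xax [-0.001  0.    -1.   ] delta [-0.0067  0.4043  0.0876] turn 1.82
[0.53807426 0.17540149]
side 0.75 1446 [ 0.276 -0.249  0.022] [[0.16, -0.326, 0.004], [0.397, -0.174, 0.027]]
side 0.7 357 [ 0.555 -0.184  0.159] [[0.53, -0.252, 0.145], [0.588, -0.131, 0.163]]
top 0.68 269 [ 0.377 -0.199  0.022] [[0.144, -0.346, 0.01], [0.412, -0.171, 0.029]]
top 0.53 261 [ 0.556 -0.175  0.158] [[0.533, -0.212, 0.008], [0.58, -0.136, 0.164]]
top 0.52 121 [ 0.799 -0.313  0.01 ] [[0.765, -0.323, -0.0], [0.833, -0.304, 0.018]]
top 0.36 4239 [0.595 0.191 0.012] [[0.497, 0.065, 0.003], [0.704, 0.314, 0.09]]
```

Emit:
step_arm(deltas=[[-1,0,0.03,0.006,0],[-1,0,0.075,0.016,0.5],[-1,0,0.125,0.027,0.8],[-1,0,0.175,0.038,1],[-1,0,0.225,0.049,1.2],[-1,0,0.275,0.06,1.5],[-1,0,0.32,0.069,1.8],[-1,0,0.36,0.078,1.8],[-1,0,0.39,0.084,1.8],[-1,0,0.404,0.088,1.8],[-1,0,0.404,0.088,1.8],[-1,0,0.404,0.088,1.8]])

```text
time_s: 8.45
tool_pos: [0.5396, 0.1729, 0.1184]
tool_rot: [-123.7, 89.9, -108.6]
force: [0.0, -0.2, -3.6]
grip_width: 0.0294
```

Emit:
step_arm(deltas=[[-1,0.02,0,0,0],[-1,0.04,0,0,0],[-1,0.06,0,0,0],[-1,0.06,0,0,0],[-1,0.06,0,0,0]])

```text
time_s: 9.07
tool_pos: [0.5394, 0.1753, 0.0589]
tool_rot: [46.0, 90.0, 61.2]
force: [0.9, 0.0, -2.4]
grip_width: 0.0292
```

```bash
cat >> h.py <<'E'
def barfix(c,zlo,zhi,show=None):
    im,d=read_camera(c);P=cloud(c,d); a=np.deg2rad(FY); r=P[...,:2]-FX
    x=r[...,0]*np.cos(a)+r[...,1]*np.sin(a); y=-r[...,0]*np.sin(a)+r[...,1]*np.cos(a); z=P[...,2]; I=im.astype(int)
    m=(d>0)&(z>zlo)&(z<zhi)&(abs(x+.03)<.07)&(abs(y)<.13)&(im.max(-1)<110)&(im.max(-1)>35)&(I.max(-1)-I.min(-1)<25)&(abs(y)>.03)
    X,Y,zz=x[m],y[m],z[m]
    for s in(-1,1):
        k=(Y*s>.03)
        if k.sum()>5: print(c,'end',s,k.sum(),'x',np.round(np.percentile(X[k],[3,50,97])*1e3,1),'y',np.round(np.percentile(Y[k],[2,98])*1e3,1),'z',np.round(np.median(zz[k]),4))
    w=cv2.minAreaRect((np.stack([X,Y],1)*1e3).astype(np.float32)); print(c,np.round(w[0],1),np.round(w[1],1),round(w[2],2))
    if show: save(show,cv2.resize(im[150:300,160:360],None,fx=3.9,fy=3.9,interpolation=cv2.INTER_CUBIC))
    return im,d,P
E
python3 - <<'E'
from h import *
go(fix(-.045),.0345,FY)
barfix('side',.065,.13,'lay1.png');barfix('top',.065,.13)
E
```

```text
t 9.07 pos [0.5394 0.1753 0.0589] F [ 0.9  0.  -2.4] w 0.0292 jaw [0.965 0.263 0.   ] xax [ 0.  0. -1.] delta [ 0.0244  0.0004 -0.0012] turn 0.03
side end -1 71 x [-60.6 -51.7 -36.1] y [-112.6  -83.6] z 0.0997
side end 1 347 x [-60.  -44.8  22.4] y [ 32.5 125.3] z 0.0999
side [-41.8  15.7] [256.3  89.1] 73.4
top end -1 217 x [-57.8 -40.5   5. ] y [-112.   -43.6] z 0.1006
top end 1 81 x [-58.1 -45.2 -28.6] y [ 74.  105.7] z 0.1008
top [-25.9  -3. ] [ 66.4 220. ] 0.32
```

View pics/lay1.png

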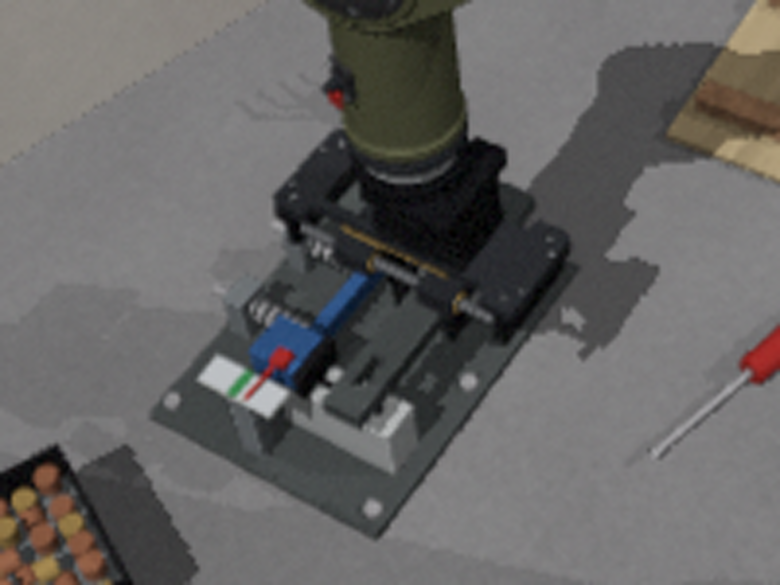

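The bar shows level over both risers and clear of the fence, at about y=-3 mm and underside 0.084. I shift it 3 mm and lower it.

Emit:
step_arm(deltas=[[-1,0.01,0.003,0,0],[-1,0.018,0.003,0,0],[-1,0.021,0.003,0,0],[-1,0.021,0.003,0,0],[-1,0.021,0.003,0,0]])

```text
time_s: 9.8
tool_pos: [0.5386, 0.178, 0.038]
tool_rot: [-6.0, 90.0, 9.2]
force: [0.6, -0.2, -2.3]
grip_width: 0.0294
```

Emit:
step_arm(deltas=[[-1,0.001,0,0,0],[-1,0.002,0,0,0],[-1,0.002,0,0,0],[-1,0.002,0,0,0]])

```text
time_s: 10.3
tool_pos: [0.5384, 0.1779, 0.0358]
tool_rot: [-84.3, 90.0, -69.1]
force: [0.2, -0.5, -3.1]
grip_width: 0.0296
```

Emit:
step_arm(deltas=[[-1,0.001,0,0,0],[-1,0.001,0,0,0],[-1,0.001,0,0,0]])

```text
time_s: 10.68
tool_pos: [0.5384, 0.1779, 0.0348]
tool_rot: [-149.0, 90.0, -133.8]
force: [-0.3, 0.3, -2.8]
grip_width: 0.0297
```

```bash
python3 - <<'E'
from h import *
go(fix(-.045),.0345,FY)
barfix('side',.068,.085);barfix('top',.068,.085)
E
```

```text
t 10.68 pos [0.5384 0.1779 0.0348] F [-0.3  0.3 -2.8] w 0.0297 jaw [ 0.965  0.262 -0.   ] xax [-0. -0. -1.] delta [ 0.0003 -0.0023 -0.0009] turn 0.02
side end -1 66 x [-60.6 -52.2 -36.1] y [-109.9  -79.5] z 0.0766
side end 1 307 x [-60.2 -45.5  22.7] y [ 31.7 125.4] z 0.076
side [-41.5  18.6] [252.4  89.3] 73.09
top end -1 183 x [-58.5 -41.6   1. ] y [-109.2  -41. ] z 0.0765
top end 1 80 x [-58.7 -46.1 -30.2] y [ 75.9 109. ] z 0.0769
top [-26.1  -0.5] [ 67.2 219.5] 0.47
```

Bar is centred now (y ±109). I lower it until the risers carry weight.

Emit:
step_arm(deltas=[[-1,0.0005,0,0,0],[-1,0.001,0,0,0],[-1,0.001,0,0,0]])

```text
time_s: 11.15
tool_pos: [0.5384, 0.1779, 0.0339]
tool_rot: [-90.8, 90.0, -75.6]
force: [0.0, 0.6, -2.7]
grip_width: 0.0296
```

Emit:
step_arm(deltas=[[-1,0.0005,0,0,0],[-1,0.0005,0,0,0],[-1,0.0005,0,0,0]])

```text
time_s: 11.52
tool_pos: [0.5384, 0.1779, 0.0338]
tool_rot: [-97.4, 90.0, -82.2]
force: [-3.1, -1.3, 4.8]
grip_width: 0.0297
```

Emit:
step_arm(deltas=[[-1,0,0,0.004,0],[-1,0,0,0.009,0],[-1,0,0,0.014,0],[-1,0,0,0.019,0],[-1,0,0,0.024,0],[-1,0,0,0.024,0],[-1,0,0,0.024,0]])

```text
time_s: 12.4
tool_pos: [0.5614, 0.1846, 0.0338]
tool_rot: [141.3, 90.0, 156.5]
force: [-3.8, -0.5, 5.5]
grip_width: 0.0298
```

Emit:
step_arm(deltas=[[-1,0,0,0.002,0],[-1,0,0,0.004,0],[-1,0,0,0.006,0],[-1,0,0,0.008,0],[-1,0,0,0.008,0],[-1,0,0,0.008,0]])

```text
time_s: 13.15
tool_pos: [0.5675, 0.1862, 0.0339]
tool_rot: [-168.4, 89.8, -153.2]
force: [-7.8, -2.1, 9.5]
grip_width: 0.0293
```

Emit:
step_arm(deltas=[[-1,0,0,0.002,0],[-1,0,0,0.004,0],[-1,0,0,0.004,0],[-1,0,0,0.004,0]])

```text
time_s: 13.65
tool_pos: [0.5702, 0.1869, 0.0338]
tool_rot: [-168.2, 89.6, -152.9]
force: [-11.8, -3.6, 12.5]
grip_width: 0.0295
```

```bash
cat >> h.py <<'E'
def fence(c):
    im,d=read_camera(c);P=cloud(c,d); a=np.deg2rad(FY); r=P[...,:2]-FX; I=im.astype(int)
    x=r[...,0]*np.cos(a)+r[...,1]*np.sin(a); y=-r[...,0]*np.sin(a)+r[...,1]*np.cos(a); z=P[...,2]
    k=(d>0)&(abs(x)<.1)&(abs(y)<.14)&(z>.075)
    b=k&(I[...,2]>I[...,0]+40)&(y>.03); rd=k&(I[...,0]>I[...,2]+60)&(I[...,0]>I[...,1]+60); g=k&(I[...,1]>I[...,0]+25)&(I[...,1]>I[...,2]+15)
    f=lambda m:(int(m.sum()),np.round(np.percentile(x[m],[5,50,95])*1e3,1).tolist()) if m.any() else None
    print(c,'blue',f(b),'red',f(rd),'green',f(g)); return im
E
python3 - <<'E'
import h; from h import *
go(fix(-.003),.0338,FY)
for c in('side','top'):
    fence(c)
    Z=np.load(c+'0.npz'); h.read_camera=lambda n:(Z['im'],Z['d']); print('start:',end=' '); fence(c); h.read_camera=read_camera
im,d=read_camera('side'); save('p1.png',cv2.resize(im[215:290,190:290],None,fx=7,fy=7,interpolation=cv2.INTER_CUBIC))
E
```

```text
t 13.65 pos [0.5702 0.1869 0.0338] F [-11.8  -3.6  12.5] w 0.0295 jaw [ 0.965  0.263 -0.006] xax [-0.006 -0.003 -1.   ] delta [-0.     -0.0027  0.008 ] turn 0.07
side blue (143, [12.0, 32.5, 46.8]) red (27, [17.4, 22.4, 26.6]) green (20, [28.1, 30.7, 34.1])
start: side blue (146, [7.4, 28.0, 42.3]) red (25, [13.2, 17.9, 22.5]) green (19, [27.0, 30.6, 33.9])
top blue (6, [10.9, 14.1, 16.1]) red (13, [18.5, 24.6, 26.3]) green (16, [28.8, 33.2, 36.2])
start: top blue (106, [8.1, 28.1, 44.2]) red (14, [16.2, 20.0, 23.0]) green (19, [27.3, 32.0, 36.0])
```

View pics/p1.png

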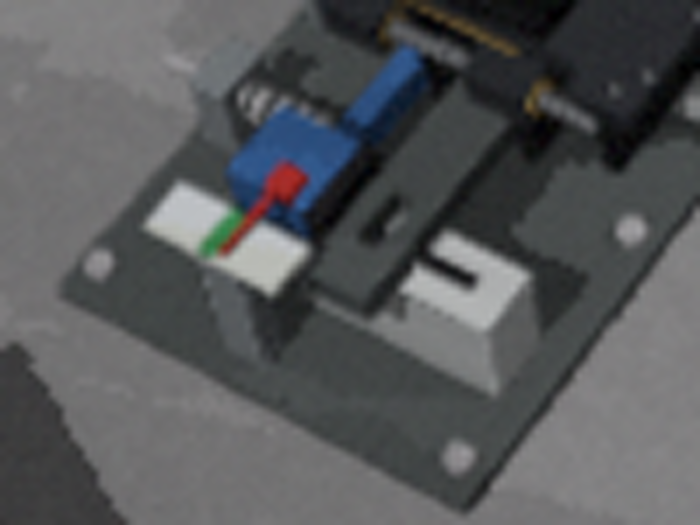

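The pointer is now close to the green mark. The fence is about 4.5 mm back and the bar is flat on the riser and against the pad. I press on in steps.

Emit:
step_arm(deltas=[[-1,0,0,0.002,0],[-1,0,0,0.004,0],[-1,0,0,0.006,0],[-1,0,0,0.006,0],[-1,0,0,0.006,0]])

```text
time_s: 14.42
tool_pos: [0.5742, 0.188, 0.0338]
tool_rot: [-168.7, 89.4, -153.4]
force: [-16.5, -5.8, 17.3]
grip_width: 0.0299
```

```bash
python3 - <<'E'
from h import *
go(fix(-.003),.0338,FY)
fence('side');fence('side');fence('top')
E
```

```text
t 14.43 pos [0.5742 0.188  0.0338] F [-16.5  -5.8  17.3] w 0.0299 jaw [ 0.965  0.264 -0.01 ] xax [-0.009 -0.005 -1.   ] delta [ 0.     -0.0027  0.0039] turn 0.08
side blue (142, [16.4, 37.3, 51.1]) red (29, [21.5, 26.4, 32.8]) green (8, [30.7, 33.1, 35.6])
side blue (141, [16.5, 37.3, 50.2]) red (27, [21.4, 26.5, 31.3]) green (10, [29.7, 33.3, 34.7])
top blue (5, [16.7, 18.6, 21.3]) red (15, [23.5, 29.4, 33.6]) green (9, [33.1, 34.3, 36.2])
```

Emit:
step_arm(deltas=[[-1,0,0,0.002,0],[-1,0,0,0.0045,0],[-1,0,0,0.0045,0],[-1,0,0,0.0045,0]])

```text
time_s: 15.08
tool_pos: [0.5772, 0.1888, 0.0339]
tool_rot: [-169.0, 89.3, -153.7]
force: [-19.3, -6.1, 19.6]
grip_width: 0.0291
```

```bash
python3 - <<'E'
from h import *
go(fix(-.003),.0338,FY)
fence('side');fence('side');im=fence('top')
barfix('side',.068,.082);barfix('top',.068,.082)
im,d=read_camera('side'); save('p2.png',cv2.resize(im[205:295,190:310],None,fx=6.4,fy=6.4,interpolation=cv2.INTER_CUBIC))
E
```

```text
t 15.07 pos [0.5772 0.1888 0.0339] F [-19.3  -6.1  19.6] w 0.0291 jaw [ 0.965  0.264 -0.013] xax [-0.012 -0.006 -1.   ] delta [ 0.0001 -0.0027  0.0007] turn 0.09
side blue (143, [20.1, 40.0, 54.0]) red (26, [25.2, 29.6, 34.0]) green (7, [26.3, 27.9, 30.8])
side blue (143, [19.5, 39.9, 53.6]) red (26, [24.8, 30.0, 34.7]) green (7, [26.9, 27.7, 31.7])
top blue (6, [20.0, 22.6, 39.8]) red (14, [26.7, 32.1, 36.0]) green None
side end -1 75 x [-19.5 -10.5   8.4] y [-108.7  -79.9] z 0.0751
side end 1 289 x [-20.   -5.5  21.3] y [ 30.9 125.8] z 0.0754
side [-2.  10.6] [239.  59.] 84.07
top end -1 149 x [-17.5  -1.9  13.1] y [-109.2  -47. ] z 0.0748
top end 1 97 x [-18.2  -4.3  12.8] y [ 68.6 109. ] z 0.0754
top [-6.6 -0.4] [218.7  51. ] 86.17
```

View pics/p2.png

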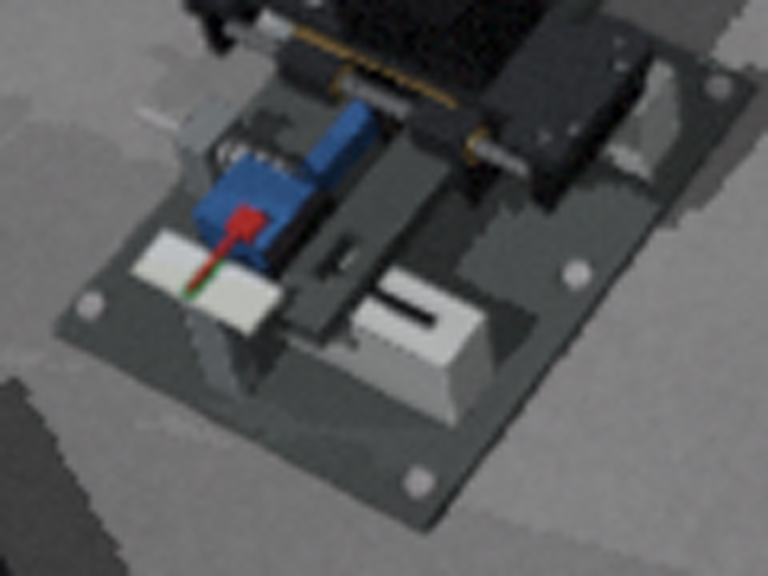

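The pointer stands in the middle of the green mark. The fence is about 12 mm back, with the bar square and flat. Now I hold it for over 3 s.

Emit:
step_arm(deltas=[[-1,0,0,0,0],[-1,0,0,0,0],[-1,0,0,0,0],[-1,0,0,0,0],[-1,0,0,0,0],[-1,0,0,0,0],[-1,0,0,0,0],[-1,0,0,0,0],[-1,0,0,0,0],[-1,0,0,0,0],[-1,0,0,0,0],[-1,0,0,0,0]])

```text
time_s: 16.88
tool_pos: [0.5772, 0.1888, 0.0339]
tool_rot: [-169.0, 89.3, -153.7]
force: [-19.8, -6.7, 19.3]
grip_width: 0.0297
```

Emit:
step_arm(deltas=[[-1,0,0,0,0],[-1,0,0,0,0],[-1,0,0,0,0],[-1,0,0,0,0],[-1,0,0,0,0],[-1,0,0,0,0],[-1,0,0,0,0],[-1,0,0,0,0],[-1,0,0,0,0],[-1,0,0,0,0],[-1,0,0,0,0],[-1,0,0,0,0]])

```text
time_s: 18.38
tool_pos: [0.5772, 0.1888, 0.0339]
tool_rot: [-168.8, 89.3, -153.5]
force: [-20.1, -7.6, 20.9]
grip_width: 0.0291
```

Emit:
step_arm(deltas=[[-1,0,0,0,0],[-1,0,0,0,0],[-1,0,0,0,0],[-1,0,0,0,0],[-1,0,0,0,0],[-1,0,0,0,0],[-1,0,0,0,0]])

```text
time_s: 19.25
tool_pos: [0.5772, 0.1888, 0.0339]
tool_rot: [-168.8, 89.3, -153.6]
force: [-19.8, -7.0, 19.9]
grip_width: 0.0291
```

```bash
python3 - <<'E'
from h import *
go(fix(-.003),.0338,FY)
fence('side');fence('top');barfix('side',.068,.082);barfix('top',.068,.082)
E
```

```text
t 19.25 pos [0.5772 0.1888 0.0339] F [-19.8  -7.   19.9] w 0.0291 jaw [ 0.965  0.264 -0.013] xax [-0.012 -0.006 -1.   ] delta [ 0.0001 -0.0027  0.0007] turn 0.09
side blue (144, [19.2, 40.0, 54.2]) red (26, [25.3, 30.3, 34.9]) green (7, [26.2, 28.4, 31.6])
top blue (6, [19.8, 23.6, 40.8]) red (14, [27.3, 31.6, 36.4]) green None
side end -1 77 x [-20.2  -9.8   8.6] y [-108.6  -79.1] z 0.0756
side end 1 290 x [-20.   -6.4  20.3] y [ 32.3 125.4] z 0.0756
side [-3.7 11. ] [239.7  55.6] 83.87
top end -1 150 x [-16.8   0.6  13.5] y [-109.1  -47.3] z 0.0752
top end 1 88 x [-18.3  -5.2  12.1] y [ 68.7 108. ] z 0.0752
top [ 0.8 -0.6] [ 38.2 218.8] 0.29
```

```bash
python3 -c "
from cell import env; print(env.sign_off())"
```

```text
the job is handed in; nothing more can be done
None
```

The medium bar is lying across both risers and pressed square against both fence pads. The gripper was still holding the push when I handed the job in at 19.25 s, and the hand-in gave no verdict.

**Last checks:**
- **Fence:** it is about 12 mm back, which is about 12 N. The red pointer was in the middle of the green mark when I last viewed a picture, and the fence and pointer positions measured the same after the hold.
- **Bar:** its top is at about 75–76 mm at both ends, so it is down on the risers. It is centred within about 1 mm and looks square.
- **Hold:** the push stayed steady for about 4 s, with the reported tool position unchanged.
- **Bystanders:** I kept clear of the spray can, parts bin, hex key holder and screwdriver, but I did not measure them again at the end.

**Two readings disagreed:**
- **Tool height:** the robot's reported height was about 35 mm lower than both cameras and the contacts showed. I used the camera heights for the grasp and the laying.
- **Wrist force:** it read about 21 N along the push, against about 12 N from the fence position. I put the difference down to friction on the risers, since the gripper was also pressing the bar down with about 20 N. I judged the push by the fence and pointer.

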